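Release the well plate from its clamp stand

TASK

Two clamp stands on the lab bench each hold a white plate under a hinged bar. On the stand whose plate has the nine dark wells, lift the clamp bar until it stands well up, more than 60 degrees, and only then slide that plate along its channel towards the robot, out from beneath the bar, up to the lip at the channel's front end. Let go with the plate lying flat in the channel and the bar left up; leave the plain plate on the other stand where it is.

Things in the scene. Friction and masses are not known exactly. Their poses are not given: they have to be found in the camera images.
- clamp: Fixed stand holding the plate with wells (its twin holds the plain one). Grey base 260 x 90 x 18 mm. Origin: centre of underside, on the bench. x along the channel, away from the robot; y left; z up. Channel floor z = 18, 72 wide, side guides 7 high. Front lip 6 high, inner face x = -122. Bar hinge line: along x at y = 55, z = 36, on the left; bar centred at x = 77.5, free end on the right.
- bar (a joint): Angle of that stand's bar, rad: 0 flat across the channel, grows as its free end lifts, 1.57 upright, limit 1.6; starts at 0 to 0.06. Steel, 20 mm wide, 12 thick, its mid-line through the hinge line. Its free end is a black grip 22 mm wide (along stand x), 16 thick, 34 long, centred 133 mm from the hinge line, beyond the base's right side. Stiff hinge: 2 to 3 N at the grip lifts it; stays where left.
- plate: Loose white plate 110 x 66 x 6 mm, nine dark round wells on top, 80 g. Origin: centre of underside; axes as the stand's. Upright grip tab near its front end: 10 thick (x), 30 wide (y), centred x = -45, z = 6 to 40. Ridge near its rear end, x = 50, z = 6 to 16, is caught by the lowered bar. Starts with its origin at about x = 46 in the stand's frame; touches the front lip at x = -67.
- blank: The plain plate on the other, identical stand: same size, tab and ridge, but no wells. Origin: centre of its underside. To be left where it is.
There are look-alikes about, which are no part of the job. What is shaped like the plate but purple is not meant.

How it is judged:
On the way, in this order (a step that is already met when the one before it is completed fails the run):
1. the bar is lifted at least 55 degrees while the plate is still in its place (value of joint bar above 0.96 rad and x of plate in the frame of clamp above 0.025 m), for 0.2 s.
2. the plate has been slid along the channel to within 22 mm of the front lip, lying in the channel (x of plate in the frame of clamp below -0.045 m and z of plate in the frame of clamp below 0.024 m), for 0.2 s.
At the end, for the whole second after the job is handed in: The plate with wells lies flat and at rest in its channel, its front edge within 22 mm of the front lip; the bar of its stand is still up, more than 52 degrees; the plain plate is within 15 mm of where it was (value of joint bar above 0.9 rad and x of plate in the frame of clamp between -0.075 and -0.045 m and y of plate in the frame of clamp between -0.008 and 0.008 m and z of plate in the frame of clamp below 0.022 m and angle between plate's own z axis and vertical below 0.08 rad and angle between the x axis of plate and the x axis of clamp, either way round below 0.17 rad and linear speed of plate below 0.02 m/s and distance of blank from where it was at the start of the episode below 0.015 m); the robot touches nothing.
It fails at once if the plain plate was moved more than 15 mm (distance of blank from where it was at the start of the episode above 0.015 m).
It fails at once if the plate was lifted out of its channel instead of slid (z of plate in the frame of clamp above 0.038 m).
It also fails if it takes over 42 s, if anything falls off the work surface, if the arm or the gripper's body presses on something with over 40 N, if the wrist force passes 120 N, or if a joint passes its speed limit or range.

ROBOT

A 6-joint arm with a two-finger parallel gripper is mounted at the origin on the work surface. World frame = base frame: x ahead of the robot, y to its left, z up, the work surface at z = 0. Lengths are in m, angles in rad, forces in N, time in s.
With the tool pointing down it reaches from about 0.375 to 0.9 m from the base axis. Payload 3.1 kg.
Tool frame: the origin (TCP) lies between the finger pads; the fingertips stand 25 mm ahead of it and the grasp point (between the pads) lies 6 mm ahead of it; x points along the fingers, y is the direction in which the jaws open and shut, and the axes are right-handed (so a half turn about x gives the same grasp; the last joint's range is limited). The gripper opens to 85 mm and grips with 20 to 120 N. Pads are 22 mm wide; open, the fingers measure 114 mm over their backs; the gripper's body (76 mm by 85 mm) begins 54 mm behind the grasp point. The pads swing forward as they close: fully open they stand 13 mm farther back than shut.
Start: joints at [-1.504, 0.527, 1.433, -0, 1.181, -0.178], TCP at [0.152, -0.606, 0.256] pointing down, gripper open.
Joint ranges: [-3.08, 3.08], [-0.75, 2.2], [0.22, 2.44], [-1.43, 4.57], [0, 2.65], [-2.85, 2.85]. Speed limits (rad/s): [2.79, 2.79, 3.14, 3.14, 3.14, 3.14].

INTERFACE

Orientations are given as a unit quaternion [x, y, z, w].
In Python, from station import manip, viewer, workorder gives the robot as it stands.
- The arm moves only by the shell command python3 -m crank 'ROWS' [FORCE]. ROWS is JSON, one flat list of numbers, 5 for each row, row after row: the opening, from 0 (shut) to 1 (fully open), then the shift along the world's x, y, z in mm, then the turn about the world's z in rad. A call has 1 to 10 rows; each row is the pose to reach, as a shift and turn from the pose commanded when the call began; what a row does not reach only later rows make up. A row lasts 1/8 s, in which the tool goes at most 62.5 mm and 10.7 degrees, less where a joint would pass 70% of its speed; a pose out of reach is approached as far as the arm can. A call with a gripper value outside its range is refused whole. The fingers move at their own pace and stop on an object; FORCE is the grip in N (left out, the last holds). Time passes only in rows, so rows that repeat a pose let the fingers close. It gives the time, the measured TCP pose, the force and the opening at its end, in the units of the state.
- manip.sense(): the state, without advancing time (a new reading comes with each control period).
- viewer.snapshot(name): name is "side" or "top"; returns a dict with "img" (420x560x3 uint8, red, green, blue), "range_z" (420x560 float32, m along the optical axis (not along the pixel's ray), 0 where there is no reading), "fx", "fy", "cx", "cy" (pixels), "origin" and "attitude" of the camera in the world. Camera axes: x right, y down, z forward; pixel columns grow to the right and rows downward; lengths in m; the calibration is good to about 2 mm. A picture is of the moment at which its call begins.
- workorder.sign_off(): hands the job in, once; it reports no verdict.
The state is a dict: "t": time; "q": joint angles; "qd": joint speeds; "tau": joint torques, N m; "tcp_pos": TCP position; "tool_rot": TCP orientation; "force": force on the tool from outside, world axes, zero at the start; "ft_torque": the same for the moment, N m; "finger_gap": opening from 0.0 (shut) to 1.0 (fully open).
Only numpy, scipy, OpenCV 4.12 (cv2) and the standard library are available. Lean on these libraries where they do the work, as an engineer would, in place of code of your own. Each camera call takes 0.05 s, during which the arm holds its last target.

## Working session

There is one attempt and no reset: what is moved stays moved. The work goes in short steps, Python scripts to look and compute and a shell command to move; the robot and the scene stay as the last step left them, time stands still between calls to the robot, and variables do not carry over. Pictures are saved under pics/ and viewed, and the job is handed in when it is done.

```bash
ls; mkdir -p pics
cat > h.py <<'E'
import numpy as np, cv2
from scipy.spatial.transform import Rotation as R
from station import manip, viewer, workorder
def snap(n,f):
    s=viewer.snapshot(n); cv2.imwrite(f'pics/{f}.png',cv2.cvtColor(s['img'],cv2.COLOR_RGB2BGR)); np.savez(f'pics/{f}.npz',**{k:np.array(v) for k,v in s.items()}); return s
def rot(s):
    a=np.array(s['attitude']); return a if a.shape==(3,3) else R.from_quat(a).as_matrix()
def ray(s,u,v,z):
    d=rot(s)@np.array([(u-s['cx'])/s['fx'],(v-s['cy'])/s['fy'],1]); o=np.array(s['origin']); return o+d*(z-o[2])/d[2]
def pt(s,u,v):
    r=s['range_z'][int(v),int(u)]; return np.array(s['origin'])+rot(s)@np.array([(u-s['cx'])/s['fx'],(v-s['cy'])/s['fy'],1])*r
def cloud(s):
    v,u=np.mgrid[0:420,0:560]; r=s['range_z']; P=np.stack([(u-s['cx'])/s['fx']*r,(v-s['cy'])/s['fy']*r,r],-1); return P@rot(s).T+np.array(s['origin'])
E
python3 - <<'E'
from h import *
for n in('top','side'):
    s=snap(n,n+'0'); print(n,s['origin'],s['attitude'],s['fx'])
print(manip.sense())
E
```

```text
pics
top [0.44280701 0.07070287 0.87276827] [-0.69598558  0.71665871 -0.04069968  0.01865205] 541.8859057137876
side [0.09797941 0.4918278  0.61397149] [-0.34373005  0.85487734 -0.3617151   0.14211468] 506.022397580419
{'t': 0.1, 'q': array([-1.50451038e+00,  5.28355341e-01,  1.43377745e+00, -2.30361171e-05,
        1.18142326e+00, -1.78513560e-01]), 'qd': array([-0.00047671, -0.00147265, -0.00221245,  0.00214256,  0.00068799,
        0.00047282]), 'tau': array([ 8.63061678e-05, -4.43304598e+01, -1.78586107e+01, -1.94241397e-04,
        3.86319822e-03, -8.14304229e-06]), 'tcp_pos': array([ 0.15145019, -0.60575102,  0.25544137]), 'tool_rot': array([ 0.70184726,  0.08703028, -0.70178443,  0.08564329]), 'force': array([0.14200827, 0.58197773, 0.3443592 ]), 'ft_torque': array([-0.01376933,  0.00509633,  0.01972834]), 'finger_gap': 1.0043863611967117}
```

View pics/top0.png

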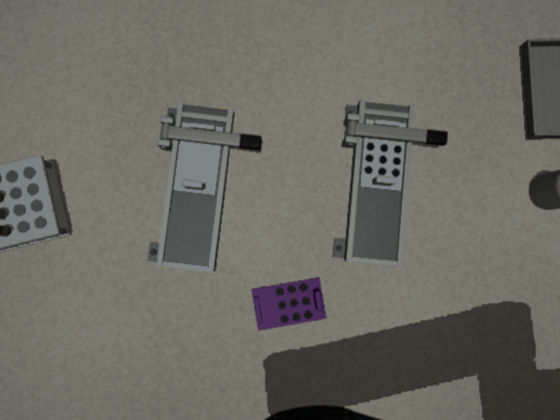

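View pics/side0.png

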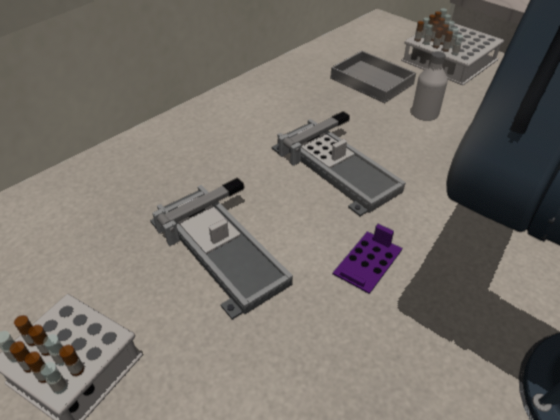

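Candidates in the top view: the left stand's plate (195,170) is plain, the right stand's plate (382,160) is white with dark wells, and the purple plate (289,303) is a decoy. The right stand fits. I'll confirm it in a crop and measure.

Run:
```python
from h import *
d=np.load('pics/top0.npz'); s={k:d[k] for k in d}
im=s['img']; cv2.imwrite('pics/crop.png',cv2.cvtColor(cv2.resize(im[90:275,320:460],None,fx=3.2,fy=3.2,interpolation=cv2.INTER_CUBIC),cv2.COLOR_RGB2BGR))
C=cloud(s); Z=C[...,2]
sub=np.zeros(Z.shape,bool); sub[80:280,335:460]=1
for lo,hi in((.012,.028),(.03,.06)):
    m=sub&(Z>lo)&(Z<hi); n,l,st,c=cv2.connectedComponentsWithStats(m.astype(np.uint8))
    print(lo,[(st[i].tolist(),) for i in range(1,n) if st[i,4]>30])
# base outline: raised points >10mm
m=(sub&(Z>.012)&(Z<.032))
xy=C[m][:,:2]; 
r=cv2.minAreaRect((xy*1000).astype(np.float32)); print('rect',r)
# grip
g=sub&(im.sum(-1)<100)&(Z>.03); 
n,l,st,c=cv2.connectedComponentsWithStats(g.astype(np.uint8))
for i in range(1,n):
    if st[i,4]>20: P=C[l==i]; print('dark',c[i],st[i],P.mean(0),cv2.minAreaRect((P[:,:2]*1000).astype(np.float32)),P[:,2].min(),P[:,2].max())
# tab: white, z 50-65
t=sub&(Z>.05)&(Z<.075)
n,l,st,c=cv2.connectedComponentsWithStats(t.astype(np.uint8))
for i in range(1,n):
    if st[i,4]>8: P=C[l==i]; print('hi',c[i],st[i],P.mean(0),cv2.minAreaRect((P[:,:2]*1000).astype(np.float32)))
```

```text
0.012 [([357, 99, 58, 29, 1073],), ([342, 136, 70, 131, 6934],)]
0.03 [([344, 112, 104, 34, 1758],), ([373, 176, 23, 10, 185],)]
rect ((551.8017578125, -133.96945190429688), (137.82553100585938, 260.6935119628906), 82.9515609741211)
dark [436.08823529 137.48529412] [425 130  22  15 272] [ 0.61666478 -0.21576473  0.04494121] ((617.4620971679688, -216.3445587158203), (31.348295211791992, 20.316381454467773), 82.60514831542969) 0.030072562514538936 0.050476652466187044
hi [385.21582734 179.49640288] [375 176  21   8 139] [ 0.55095065 -0.12947686  0.05694498] ((551.29052734375, -129.86468505859375), (29.96272850036621, 10.352294921875), 82.3256607055664)
```

View pics/crop.png

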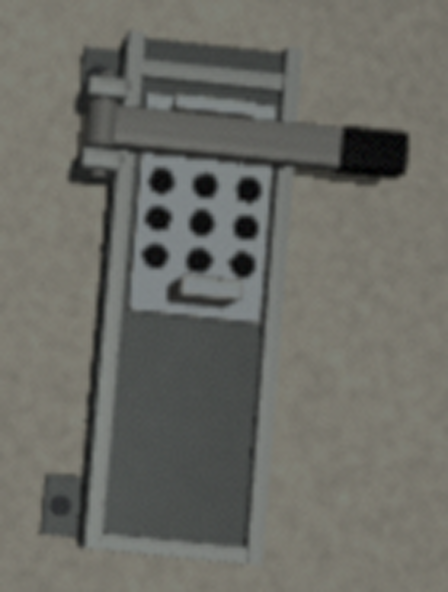

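The enlarged crop confirms it: white plate with nine dark wells under the bar, black grip at the right end (top image about 436,137), tab at about (385,179). Next I'll refine the numbers, with a side-view cross-check, and work out the jaw yaw.

Run:
```python
from h import *
st=manip.sense(); M=R.from_quat(st['tool_rot']).as_matrix(); print('jaw yaw',np.degrees(np.arctan2(M[1,1],M[0,1])),'toolx',M[:,0])
for n in('top','side'):
    d=np.load(f'pics/{n}0.npz'); s={k:d[k] for k in d}; C=cloud(s); Z=C[...,2]; im=s['img'].astype(int)
    box=(C[...,0]>.45)&(C[...,0]<.72)&(C[...,1]>-.26)&(C[...,1]<-.04)
    g=box&(im.sum(-1)<110)&(Z>.036)&(Z<.06)&(C[...,1]<-.19); P=C[g]
    print(n,'grip',len(P),P.mean(0),cv2.minAreaRect((P[:,:2]*1000).astype(np.float32)),np.percentile(P[:,2],[5,50,95]))
    t=box&(Z>.054)&(Z<.07)&(C[...,0]<.58); P=C[t]
    print(n,'tab',len(P),P.mean(0),cv2.minAreaRect((P[:,:2]*1000).astype(np.float32)))
    m=box&(Z>.012)&(Z<.032)&(C[...,0]<.55); r=cv2.minAreaRect((C[m][:,:2]*1000).astype(np.float32)); print(r)
    t=(Z>.054)&(Z<.07)&(C[...,0]<.6)&(C[...,0]>.45)&(C[...,1]>.05)&(C[...,1]<.3);print('blank tab',C[t].mean(0))
```

```text
jaw yaw -75.97350088875581 toolx [-1.51314912e-04  1.95766700e-03 -9.99998072e-01]
top grip 270 [ 0.61684953 -0.21579498  0.04509873] ((617.5335693359375, -216.3538360595703), (31.348295211791992, 20.460525512695312), 82.60514831542969) [0.04020476 0.04542608 0.04808712]
top tab 130 [ 0.55111694 -0.12993903  0.05733594] ((551.3292846679688, -130.0977783203125), (29.447118759155273, 10.267461776733398), 82.98997497558594)
((499.70703125, -122.59091186523438), (90.15778350830078, 110.89273071289062), 82.71251678466797)
blank tab [0.55290892 0.16419341 0.05752323]
side grip 103 [ 0.61222379 -0.21436466  0.04375123] ((614.317626953125, -216.47108459472656), (30.8961238861084, 18.417339324951172), 83.44400024414062) [0.03750068 0.04500027 0.04730532]
side tab 67 [ 0.54891833 -0.12860047  0.05748111] ((549.2665405273438, -128.9193878173828), (29.895641326904297, 10.48830795288086), 79.16859436035156)
((500.0618591308594, -123.35995483398438), (102.77099609375, 100.29499816894531), 89.70348358154297)
blank tab [0.55019    0.16496095 0.05733457]
```

```bash
python3 -m crank '[1,58,49,0,0.12,1,116,98,0,0.24,1,174,147,0,0.36,1,232,196,0,0.48,1,290,245,0,0.6,1,348,294,0,0.72,1,406,343,0,0.84,1,465,390,0,1.0,1,465,390,0,1.15,1,465,390,0,1.198]' 30
python3 - <<'E'
from h import *
st=manip.sense(); M=R.from_quat(st['tool_rot']).as_matrix(); print(st['tcp_pos'],st['q'],'jaw yaw',np.degrees(np.arctan2(M[1,1],M[0,1])))
E
```

```text
t: 1.35
tcp_pos: [0.6181, -0.2139, 0.2557]
tool_rot: [0.53, 0.468, -0.53, 0.468]
force: [-0.1, -0.9, 0.5]
finger_gap: 0.999
[ 0.61810322 -0.21389728  0.25574269] [-5.03804565e-01  5.68424343e-01  1.35480403e+00  2.94171660e-04
  1.21908603e+00 -3.80010451e-01] jaw yaw -7.098683989307007
```

```bash
python3 -m crank '[1,0,0,-50,0,1,0,0,-100,0,1,0,0,-150,0,1,0,0,-185,0,1,0,0,-212,0,1,0,0,-212,0]'
python3 - <<'E'
from h import *
snap('side','s1'); snap('top','t1')
E
```

```text
t: 2.1
tcp_pos: [0.6145, -0.2153, 0.0415]
tool_rot: [-0.53, -0.469, 0.532, -0.465]
force: [-0.8, 0.9, 0.2]
finger_gap: 1.002
```

View pics/s1.png

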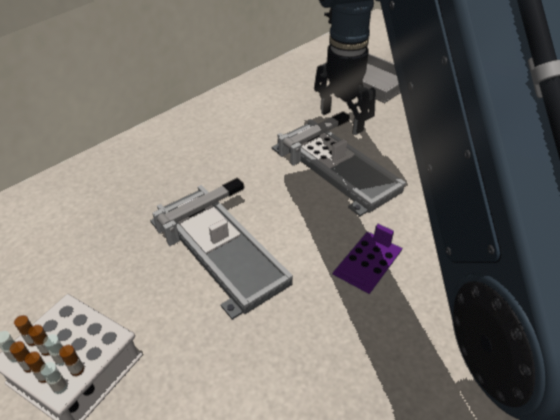

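The fingers stand either side of the black grip (about 343,118). Closing.

```bash
python3 -m crank '[0,0,0,0,0,0,0,0,0,0,0,0,0,0,0,0,0,0,0,0,0,0,0,0,0,0,0,0,0,0]' 40
```

```text
t: 2.95
tcp_pos: [0.6185, -0.2168, 0.0452]
tool_rot: [0.532, 0.465, -0.53, 0.468]
force: [5.1, 2.0, 1.2]
finger_gap: 0.249
```

Run:
```python
import numpy as np
a=np.radians(-7.35); y=np.array([-np.sin(a),np.cos(a)])
for t in range(0,90,8):
    r=np.radians(t); h=133*(1-np.cos(r)); print(t,np.round([*(h*y),133*np.sin(r)]))
```

```text
0 [0. 0. 0.]
8 [ 0.  1. 19.]
16 [ 1.  5. 37.]
24 [ 1. 11. 54.]
32 [ 3. 20. 70.]
40 [ 4. 31. 85.]
48 [ 6. 44. 99.]
56 [  8.  58. 110.]
64 [ 10.  74. 120.]
72 [ 12.  91. 126.]
80 [ 14. 109. 131.]
88 [ 16. 127. 133.]
```

```bash
python3 -m crank '[0,0,1,10,0,0,0,1,19,0,0,1,3,28,0,0,1,5,37,0,0,1,8,46,0,0,1,11,54,0,0,1,11,54,0]'
python3 - <<'E'
from h import *
snap('side','s2')
E
```

```text
t: 3.82
tcp_pos: [0.62, -0.2047, 0.0984]
tool_rot: [0.532, 0.466, -0.53, 0.468]
force: [8.6, 3.4, -3.4]
finger_gap: 0.248
```

View pics/s2.png

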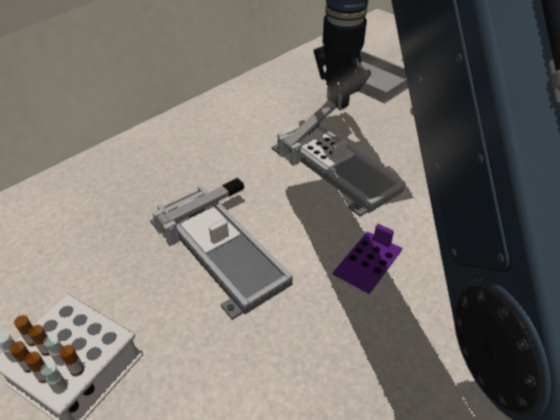

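The bar follows (about 24° now, grip held at 345,95). Continuing the arc to about 80°.

```bash
python3 -m crank '[0,3,9,16,0,0,5,20,31,0,0,7,33,45,0,0,9,47,56,0,0,11,63,66,0,0,13,80,72,0,0,14,89,75,0,0,15,98,77,0,0,15,98,77,0]'
python3 - <<'E'
from h import *
snap('side','s3')
E
```

```text
t: 5.0
tcp_pos: [0.6327, -0.1066, 0.1758]
tool_rot: [0.531, 0.467, -0.531, 0.467]
force: [3.1, -1.0, -5.8]
finger_gap: 0.25
```

View pics/s3.png

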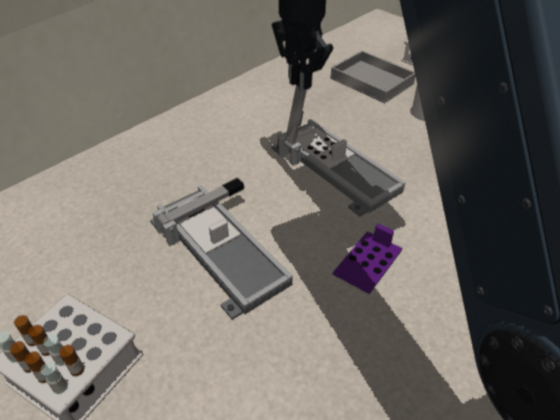

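The bar is nearly upright at (297,110) and the plate is in place. Releasing and rising straight up.

```bash
python3 -m crank '[0.6,0,0,0,0,0.6,0,0,0,0,0.6,0,0,0,0,0.6,0,0,40,0,0.6,0,0,90,0,0.6,-40,-12,90,0,0.6,-82,-23,90,0,0.5,-82,-23,90,0,0.5,-82,-23,90,0]'
python3 - <<'E'
from h import *
snap('side','s4'); s=snap('top','t4'); st=manip.sense(); print(st['tcp_pos'])
M=R.from_quat(st['tool_rot']).as_matrix(); print('jaw yaw',np.degrees(np.arctan2(M[1,1],M[0,1])))
E
```

```text
t: 6.18
tcp_pos: [0.5511, -0.1306, 0.2659]
tool_rot: [0.531, 0.466, -0.531, 0.467]
force: [0.8, 0.9, -0.7]
finger_gap: 0.501
[ 0.55163802 -0.13042262  0.26552863]
jaw yaw -7.316659061516297
```

View pics/s4.png

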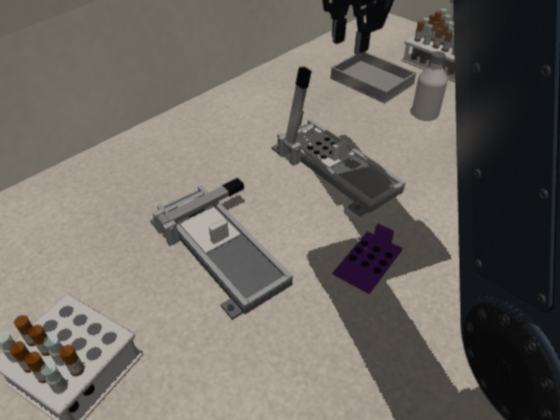

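The bar stands up on its own (grip at 303,78). Checking the tab position and bar angle from the side view.

Run:
```python
from h import *
d=np.load('pics/s4.npz'); s={k:d[k] for k in d}; C=cloud(s); Z=C[...,2]
t=(Z>.054)&(Z<.062)&(C[...,0]<.58)&(C[...,0]>.4)&(abs(C[...,1]+.13)<.025); print('tab',t.sum(),C[t].mean(0))
a=np.radians(-7.35); y=np.array([-np.sin(a),np.cos(a)]); b=(Z>.06)&(Z<.25)&(abs(C[...,0]-.63)<.05)&(abs(C[...,1]+.09)<.05); P=C[b]; q=P[:,:2]@y
k=np.polyfit(P[:,2],q,1); print('bar',b.sum(),90-abs(np.degrees(np.arctan(k[0]))),P[:,2].max())
```

```text
tab 65 [ 0.54899211 -0.12896867  0.05761023]
bar 846 78.20514606354337 0.24758431780048362
```

Bar at about 78° and the tab hasn't moved. Descending onto the tab and gripping it.

```bash
python3 -m crank '[0.5,0,0,-50,0,0.5,0,0,-100,0,0.5,0,0,-150,0,0.5,0,0,-185,0,0.5,0,0,-208,0,0.5,0,0,-208,0,0,0,0,-208,0,0,0,0,-208,0,0,0,0,-208,0,0,0,0,-208,0]' 25
python3 - <<'E'
from h import *
snap('side','s5'); print(manip.sense()['finger_gap'],manip.sense()['force'])
E
```

```text
t: 7.52
tcp_pos: [0.5514, -0.1306, 0.0585]
tool_rot: [0.531, 0.466, -0.531, 0.468]
force: [0.5, 1.2, 5.8]
finger_gap: 0.112
0.11300520465635559 [-0.30539859  0.34341891  6.03990607]
```

View pics/s5.png

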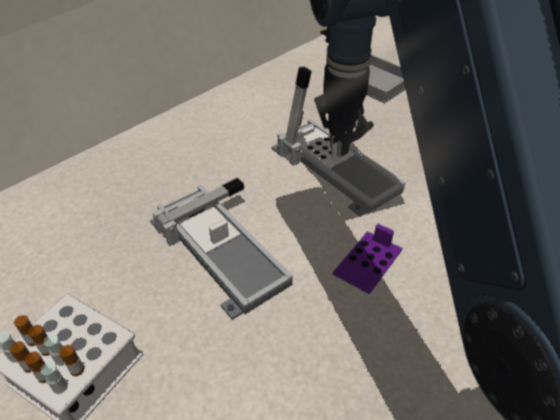

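The tab is held (gap about 9.6 mm). Sliding towards the front lip.

```bash
python3 -m crank '[0,-15,2,0,0,0,-30,4,0,0,0,-45,6,0,0,0,-60,8,0,0,0,-75,10,0,0,0,-90,12,0,0,0,-100,13,0,0,0,-106,14,0,0,0,-106,14,0,0]'
python3 - <<'E'
from h import *
snap('side','s6'); snap('top','t6')
E
```

```text
t: 8.7
tcp_pos: [0.4466, -0.1178, 0.0585]
tool_rot: [0.532, 0.465, -0.53, 0.469]
force: [2.8, -1.1, 8.2]
finger_gap: 0.11
```

View pics/s6.png

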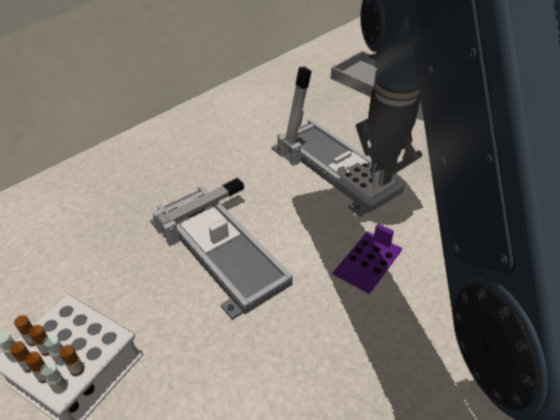

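The plate has slid to the front end (wells near 365,178) and the bar is still up. Releasing, rising, and backing off to clear the view.

```bash
python3 -m crank '[0.5,0,0,0,0,0.5,0,0,0,0,0.5,0,0,0,0,0.5,0,0,30,0,0.5,0,0,80,0,0.5,0,0,130,0,0.5,0,0,180,0,0.5,0,-60,180,0,0.5,0,-120,180,0,0.5,0,-160,180,0]'
python3 - <<'E'
from h import *
s=snap('side','s7'); t=snap('top','t7')
a=np.radians(-7.35); x=np.array([np.cos(a),np.sin(a)]);y=np.array([-np.sin(a),np.cos(a)])
hinge=np.array([.617,-.216])+.133*y; O=hinge-.0775*x-.055*y; print('O',O)
for n,s in(('side',s),('top',t)):
    C=cloud(s);Z=C[...,2]
    m=(Z>.05)&(Z<.065)&(abs(C[...,0]-.445)<.04)&(abs(C[...,1]+.115)<.03); P=C[m]; 
    if len(P): q=P[:,:2].mean(0)-O; print(n,'tab in stand',len(P),q@x,q@y,cv2.minAreaRect((P[:,:2]*1000).astype(np.float32)), 'plate x',q@x+.045)
    m=(Z>.054)&(Z<.07)&(C[...,0]<.6)&(C[...,0]>.45)&(C[...,1]>.05)&(C[...,1]<.3);print('blank tab',C[m].mean(0))
    im=s['img'].astype(int); lx=(C[...,:2]-O)@x; ly=(C[...,:2]-O)@y
    m=(abs(lx+.057)<.03)&(abs(ly)<.025)&(Z>.01)&(Z<.04); P=C[m]; A=np.c_[P[:,:2],np.ones(len(P))]; k=np.linalg.lstsq(A,P[:,2],rcond=None)[0]; print('plate z',np.median(P[:,2]),'tilt',np.hypot(*k[:2]))
E
```

```text
t: 10.05
tcp_pos: [0.4443, -0.2786, 0.2374]
tool_rot: [-0.531, -0.466, 0.531, -0.467]
force: [0.5, 0.4, -0.5]
finger_gap: 0.502
O [ 0.55011536 -0.12872633]
side tab in stand 103 -0.10631032909201951 0.0002775759120912463 ((445.4731140136719, -116.6866683959961), (30.642438888549805, 11.191197395324707), 85.12882232666016) plate x -0.061310329092019514
blank tab [0.5500723  0.16523983 0.05725067]
plate z 0.02426431996920131 tilt 0.005819859671337169
top tab in stand 134 -0.10358128817486427 -0.0010146817309473373 ((447.1795959472656, -117.26741790771484), (29.839271545410156, 9.910083770751953), 82.43550872802734) plate x -0.05858128817486427
blank tab [0.55278581 0.16397436 0.05711361]
plate z 0.023853060068763865 tilt 0.001767387380332955
```

View pics/t7.png

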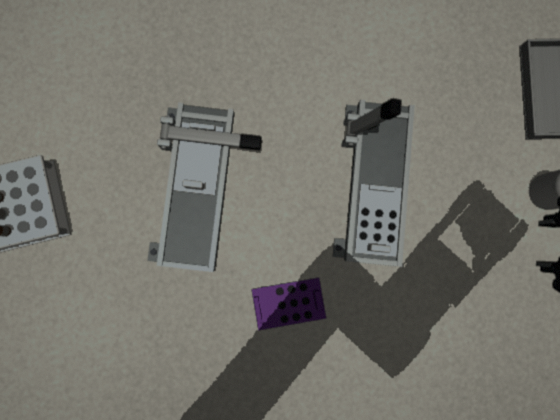

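View pics/s7.png

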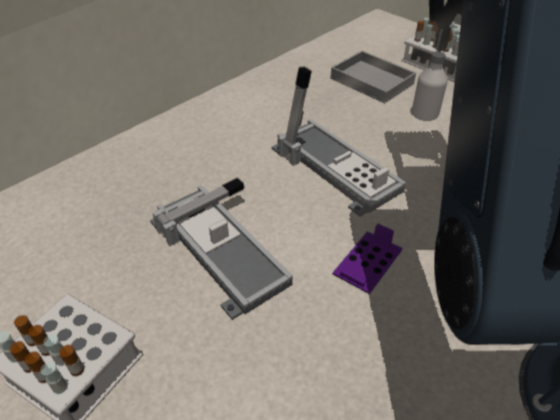

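The wells plate lies in the channel's front end (top 380,220), the bar is up (390,107), and the plain plate is unmoved (195,170). All checks pass, so I'm handing in.

```bash
python3 -c "
from station import workorder,manip
s=manip.sense();print(s['t'],abs(s['qd']).max(),s['force']);print(workorder.sign_off())"
```

```text
10.15 0.07382740681999563 [-0.07502346  1.08916251 -0.07361981]
the job is handed in; nothing more can be done
None
```

I lifted the bar on the stand with the nine-well plate to about 78° and released it. I then gripped the plate's tab, slid it about 107 mm along the channel to the front end, let go and backed the arm away. I handed the job in at about 10 s; the hand-in reports no verdict.

- **Plate position:** its x in the stand's frame is about -0.059 m from the top view and -0.061 m from the side view. That is 6 to 8 mm short of touching the lip, inside the 22 mm allowed. The sideways offset is about 1 mm.
- **Plate attitude:** its top face is at 24 mm and the tilt is under 0.01 rad, so it lies flat on the channel floor.
- **Bar:** I measured about 78° before the slide. It still looked up in both final pictures, but I did not measure its angle again.
- **Plain plate:** its tab measured less than 2 mm from where it started in both views.
- **Disagreement between cameras:** the two views differ by about 2 to 3 mm along x throughout. That is about the stated calibration error and well inside the tolerances.
- **Robot:** clear of everything, with no contact force beyond about 1 N of sensor noise at hand-in. The arm was still settling slightly, at 0.07 rad/s.

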